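# Open the engraver's chip hood and set the coarse depth ring

### The job

The next row of wooden type is to be cut deeper. Lift the engraving machine's clear chip hood past its spring's over-centre point so that it stays open by itself, then turn only the outer ring of the double depth dial until its orange pointer lies on the red rider, leaving the silver fine knob in its middle where it is set. Let go of everything, and leave the things lying around the machine as they are.

Things in the scene. Friction and masses are not known exactly. Their poses are not given: they have to be found in the camera images.
- machine: Fixed green engraving machine. Origin on the bench; foot x -100 to +200, y -145 to +145 mm; -x is its front (to the robot), +y its left. Under the hood a panel rises away from the robot at 25 degrees, from x -97, z 37 to x 46, z 104 mm: dial on its right (-y), wooden type in a steel frame and a cutter on its left, up to 42 mm proud. Motor housing behind, 112 mm high.
- dial (a point): On the dial's axis, 11 mm out from the panel, mid-height of the outer ring. z = axis, out of the panel, 25 degrees from vertical, leaning to the front; x up the slope. Outer ring: black, knurled, round, 56 mm, 3 to 19 mm above the panel. Silver fine knob: 26 mm, 19 to 41 mm above it; they turn separately. Flat white scale, 104 mm; beyond it nothing stands proud within 75 mm.
- coarse (a joint): Angle of the outer ring (rad): 0 = its pointer points straight up the slope; grows clockwise as seen by someone facing the dial. Range -1.5 to 1.5; it stays where it is left, friction about 0.08 N m.
- coarse_mark (a point): Tip of the outer ring's pointer (an orange tab at the ring's foot in line with a white line on the ring), 34 mm from the dial's axis and 2 mm above the panel.
- rider (a joint): Angle of the red rider round the dial (rad), counted like joint coarse: when both are equal the pointer is on the middle of the rider. It sits stiffly on the scale and stays put; always clockwise from the ring's starting angle, 0.45 to 1.35 rad away.
- rider_mark (a point): Middle of the inner edge of the red rider (a flat red tab 16 by 8 mm, 8 mm wide round the scale, its top 3 mm above the panel), 34 mm from the dial's axis and 2 mm above the panel: the place for the pointer's tip.
- fine (a joint): Angle of the silver fine knob (rad), counted like joint coarse; turns very easily (0.012 N m). To be left as it is.
- fine_mark (a point): Outer end of the blue line on top of the fine knob, 12 mm from the dial's axis.
- hood (a joint): Opening of the hood (rad): 0 shut, grows as its front goes up and back, stop at 1.45. A spring strut on its left side presses it shut below about 0.85 rad (0.8 to 0.92; some 5 N at the handle when shut, less further up) and beyond that swings it, damped, to the open stop.
- hood_handle (a point): Middle of the hood's black handle: a round bar 12 mm thick along the machine's y, free for 100 mm between its two stays, in front of the hood near its top. Its centre is 42 mm in front of the hood's 4 mm front plate (34 mm of free space between). It circles the hinge at 217 mm, and lies 6 mm below the hinge when shut.
- hood_hinge (a point): Middle of the hood's hinge line (along the machine's y), 85 mm behind the machine's origin, 150 mm high. Hood: 270 mm wide, reaches 177 mm forward, top 10 mm above the hinge, front plate hanging to 60 mm below it. Open, it stands 7 degrees short of upright and its front plate overhangs the dial from 310 mm up, in the way of a vertical gripper.
- knife_mid (a point): Middle (half-way up) of a carving knife, 160 mm long, 16 mm thick, lying on the bench to the right of the machine. Bystander.
- paste_mid (a point): Middle of a white jar with red cap, 56 mm wide and 45 mm high, standing to the left of the machine. Bystander.
- blank_mid (a point): Middle of a wooden type blank, 30 by 30 by 40 mm high, standing to the left of the machine. Bystander.

How it is judged:
On the way, in this order (a step that is already met when the one before it is completed fails the run):
1. the hood stands open at its stop (value of joint hood above 1.35 rad), for 0.3 s.
2. the outer ring's pointer lies on the red rider (distance between coarse_mark and rider_mark below 0.004 m), for 0.3 s.
At the end, for the whole second after the job is handed in: The hood stands open by itself (above 1.35 rad), the tip of the ring's pointer is within 4 mm of the middle of the rider's inner edge, the fine knob's mark is within 1.5 mm (0.125 rad) of where it was, and knife, jar and blank are within 15 mm of where they were (value of joint hood above 1.35 rad and distance between coarse_mark and rider_mark below 0.004 m and distance of fine_mark from where it was at the start of the episode below 0.0015 m and distance of each of knife_mid, paste_mid, blank_mid from where it was at the start of the episode below 0.015 m); the robot touches nothing.
It fails at once if the fine knob is turned by more than 0.125 rad (distance of fine_mark from where it was at the start of the episode above 0.0015 m).
It fails at once if a bystander is moved by more than 15 mm (distance of any of knife_mid, paste_mid, blank_mid from where it was at the start of the episode above 0.015 m).
It also fails if it takes over 54 s, if anything falls off the work surface, if the arm or the gripper's body presses on something with over 40 N, if the wrist force passes 120 N, or if a joint passes its speed limit or range.

### The arm

A 7-joint arm with a two-finger parallel gripper is mounted at the origin on the work surface. World frame = base frame: x ahead of the robot, y to its left, z up, the work surface at z = 0. Lengths are in m, angles in rad, forces in N, time in s.
With the tool pointing down it reaches from about 0.425 to 0.825 m from the base axis. Payload 3.6 kg.
Tool frame: the origin (TCP) lies on the mounting face of the last link; the fingertips stand 173 mm ahead of it and the grasp point (between the pads) lies 155 mm ahead of it (arm.nose_length is the distance from the TCP to the fingertips, in m); z points along the fingers, y is the line along which they close (so a half turn about z gives the same grasp; the last joint's range is limited). The gripper opens to 85 mm and grips with 20 to 120 N. Pads are 22 mm wide; open, the fingers measure 114 mm over their backs; the gripper's body (76 mm by 85 mm) begins 54 mm behind the grasp point. The pads swing forward as they close: fully open they stand 13 mm farther back than shut.
Start: joints at [-1.246, 0.615, -0.013, 1.423, 0.008, 1.103, -0.04], TCP at [0.224, 0.61, 0.405] pointing down, gripper open.
Joint ranges: [-3.12, 3.12], [-0.3, 2.06], [-1.34, 1.32], [0.26, 2.42], [-1.36, 4.5], [0.01, 1.98], [-2.84, 2.84]. Speed limits (rad/s): [2.79, 2.79, 3.14, 3.14, 3.14, 3.14, 3.14].

### API

Orientations are given as a unit quaternion [w, x, y, z].
In Python, from bench import arm gives the robot as it stands.
- The arm moves only by the shell command python3 -m pendant 'ROWS' [FORCE]. ROWS is JSON, a list that holds one entry, the list of rows, each a list of 7 numbers: the shift along the world's x, y, z in mm, then the turn, a rotation vector about the world's x, y, z in degrees, then the opening, from 0 (shut) to 1 (fully open). In form: [[[x, y, z, wx, wy, wz, fingers], ...]]. A call has 1 to 20 rows; each row is the pose to reach, as a shift and turn from the pose commanded when the call began; what a row does not reach only later rows make up. A row lasts 1/8 s, in which the tool goes at most 62.5 mm and 10.7 degrees, less where a joint would pass 70% of its speed; a pose out of reach is approached as far as the arm can. A call with a gripper value outside its range is refused whole. The fingers move at their own pace and stop on an object; FORCE is the grip in N (left out, the last holds). Time passes only in rows, so rows that repeat a pose let the fingers close. It gives the time, the measured TCP pose, the force, the opening and the grip force at its end, in the units of the state.
- arm.observe(): the state, without advancing time (a new reading comes with each control period).
- arm.camera(name): name is "scene" or "top"; returns a dict with "color" (480x640x3 uint8, blue, green, red), "range_z" (480x640 float32, m along the optical axis (not along the pixel's ray), 0 where there is no reading), "camera_matrix" (3x3 intrinsics, pixels), "dist_coeffs" ([k1, k2, p1, p2, k3] as OpenCV has them; the pictures are not rectified), "rvec" (rotation vector, rad) and "tvec" (3), from world to camera coordinates, as OpenCV has them. Camera axes: x right, y down, z forward; pixel columns grow to the right and rows downward; lengths in m; the calibration is good to about 2 mm. A picture is of the moment at which its call begins.
- arm.sign_off(): hands the job in; it is judged then, once.
The state is a dict: "time_s": time; "joint_pos": joint angles; "dq": joint speeds; "tau": joint torques, N m; "tcp_pos": TCP position; "orientation": TCP orientation; "ft_force": force on the tool from outside, world axes, zero at the start; "torque": the same for the moment, N m; "finger_gap": finger opening in m; "grasp_force": force on a finger pad.
Only numpy, scipy, OpenCV 4.12 (cv2) and the standard library are available. Lean on these libraries where they do the work, as an engineer would, in place of code of your own. Each camera call takes 0.05 s, during which the arm holds its last target. There are 200 camera calls.

## Working session

There is one attempt and no reset: what is moved stays moved. The work goes in short steps, Python scripts to look and compute and a shell command to move; the robot and the scene stay as the last step left them, time stands still between calls to the robot, and variables do not carry over. Pictures are saved under pics/ and viewed, at most 10 in all, crops included, and the job is handed in when it is done.

```bash
ls; mkdir -p pics
python3 - <<'E'
from bench import arm
import cv2,numpy as np,pickle
for n in("scene","top"):
    c=arm.camera(n);cv2.imwrite(f"pics/{n}0.png",c["color"]);pickle.dump(c,open(f"{n}0.pkl","wb"))
    R=cv2.Rodrigues(c["rvec"])[0];print(n,-R.T@np.ravel(c["tvec"]),R[2],c["camera_matrix"][0,0],np.ravel(c["dist_coeffs"]))
o=arm.observe();print(o)
E
```

```text
pics
scene [1.12678976 0.41203221 0.91648508] [-0.49133537 -0.35140787 -0.79693291] 519.3210680776191 [-0.05631781  0.          0.          0.          0.        ]
top [0.46545666 0.0267562  1.06078897] [ 0.12940953  0.02065403 -0.99137611] 531.3806622973864 [-0.06465592  0.          0.          0.          0.        ]
{'time_s': 0.1, 'joint_pos': array([-1.2454966 ,  0.61582317, -0.01260936,  1.42476035,  0.00811275,
        1.10339797, -0.04041349]), 'dq': array([-2.63130023e-03, -1.41649106e-03, -7.67595105e-04, -2.64036553e-03,
       -4.43521773e-04, -7.47047170e-05, -8.15187049e-04]), 'tau': array([ 1.25274168e-03, -4.70385218e+01,  2.60309950e-01, -1.71570647e+01,
        1.01410132e-02,  5.89177507e-03, -1.34611707e-05]), 'tcp_pos': array([0.22387098, 0.60992201, 0.40364591]), 'orientation': array([-1.82337562e-04,  1.74968438e-01,  9.84573349e-01, -1.15490187e-03]), 'ft_force': array([-0.01975765, -0.53637457, -0.01155311]), 'torque': array([0.05867384, 0.00684953, 0.05613727]), 'grasp_force': 0.0, 'finger_gap': 0.08525330537012563}
```

View pics/scene0.png

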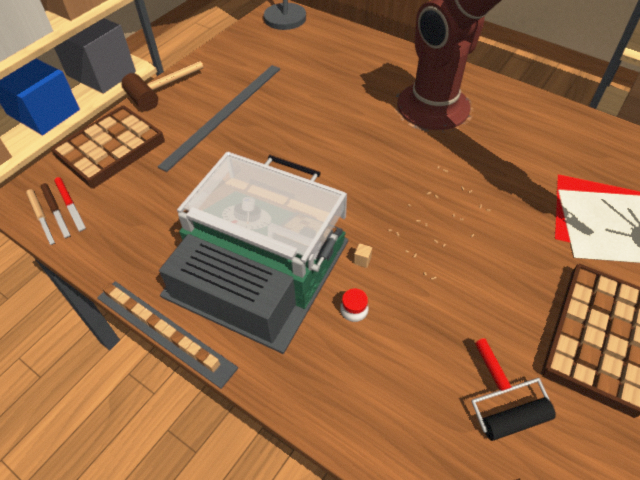

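View pics/top0.png

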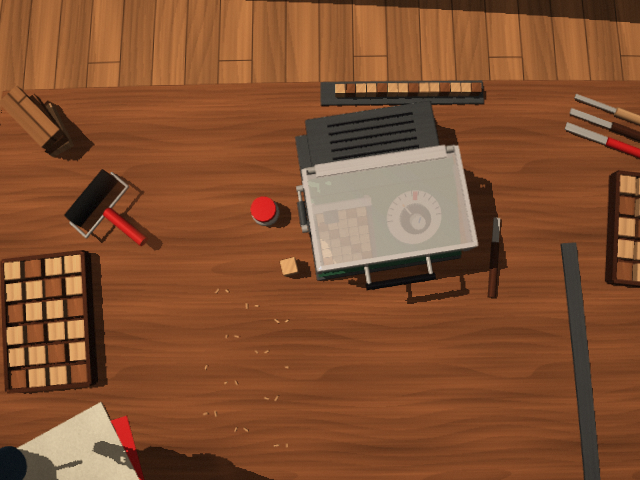

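The scene view shows the hood shut, with the handle at about (292,167), the jar at (355,303) and the blank at (363,255). In the top view the handle runs from (366,285) to (436,277), the dial is at about (414,217), the knife at (495,258), the jar at (264,211) and the blank at (290,267).

```bash
cat > h.py <<'E'
import cv2,numpy as np,pickle
def ray(c,uv):
    R=cv2.Rodrigues(c["rvec"])[0];C=-R.T@np.ravel(c["tvec"])
    p=cv2.undistortPoints(np.float64(uv).reshape(-1,1,2),c["camera_matrix"],c["dist_coeffs"]).reshape(-1,2)
    return C,np.c_[p,np.ones(len(p))]@R
def onplane(c,uv,n,d):   # n.X=d
    C,D=ray(c,uv);n=np.float64(n)
    return C+D*((d-n@C)/(D@n))[:,None]
def onz(c,uv,z): return onplane(c,uv,[0,0,1],z)
def proj(c,P): return cv2.projectPoints(np.float64(P).reshape(-1,1,3),c["rvec"],c["tvec"],c["camera_matrix"],c["dist_coeffs"])[0].reshape(-1,2)
E
python3 - <<'E'
from h import *
t=pickle.load(open("top0.pkl","rb"));s=pickle.load(open("scene0.pkl","rb"))
print("hood top corners",onz(t,[(318,278),(477,245),(303,172),(460,147)],.16).round(3).tolist())
for c,n,win in((t,"top",(355,265,445,295)),(s,"scene",(255,145,325,185))):
    x0,y0,x1,y1=win;g=c["color"][y0:y1,x0:x1].max(2);m=(g<32).astype(np.uint8)
    k,l,st,ce=cv2.connectedComponentsWithStats(m)
    for i in range(1,k):
        if st[i,4]>40:
            ys,xs=np.where(l==i);pts=np.c_[xs+x0,ys+y0]
            r=cv2.minAreaRect(pts.astype(np.float32));b=cv2.boxPoints(r)
            ctr=np.array(r[0]);e=[(b[j]+b[(j+1)%4])/2 for j in range(4)]
            print(n,st[i],r,onz(c,[ctr]+e,.144).round(3).tolist())
for a,z,n in(((264,211),.045,"jar"),((290,267),.04,"blank"),((495,258),.016,"knife")): print(n,onz(t,[a],z).round(3))
im=cv2.resize(t["color"][130:300,290:500],None,fx=3.6,fy=3.5,interpolation=cv2.INTER_CUBIC);cv2.imwrite("pics/tc.png",im)
E
```

```text
hood top corners [[0.523, 0.052, 0.16], [0.576, -0.22, 0.16], [0.708, 0.077, 0.16], [0.75, -0.198, 0.16]]
top [ 15   0  44   7 136] ((391.24322509765625, 266.4594421386719), (4.6031718254089355, 43.40133285522461), 80.53767395019531) [[0.542, -0.074, 0.144], [0.546, -0.073, 0.144], [0.548, -0.111, 0.144], [0.539, -0.074, 0.144], [0.537, -0.037, 0.144]]
top [ 11   8  70  17 468] ((400.4217834472656, 281.0218811035156), (7.249042510986328, 69.87071990966797), 80.7066879272461) [[0.517, -0.089, 0.144], [0.523, -0.088, 0.144], [0.526, -0.149, 0.144], [0.511, -0.09, 0.144], [0.508, -0.03, 0.144]]
scene [18 13 42 16 77] ((293.3000183105469, 165.60000610351562), (42.69075012207031, 2.8460497856140137), 18.434947967529297) [[0.519, -0.088, 0.144], [0.527, -0.136, 0.144], [0.516, -0.089, 0.144], [0.512, -0.041, 0.144], [0.523, -0.086, 0.144]]
jar [[0.661 0.16  0.045]]
blank [[0.552 0.11  0.04 ]]
knife [[ 0.568 -0.294  0.016]]
```

View pics/tc.png

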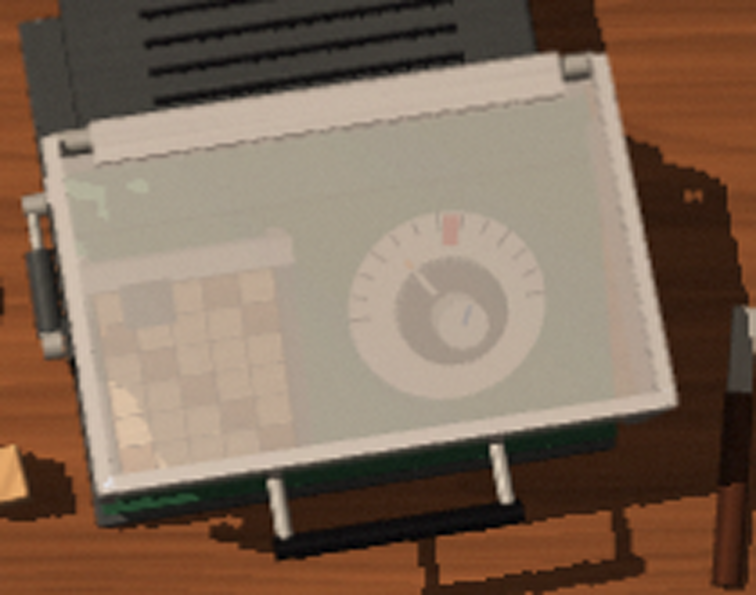

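The handle is at about (0.518, -0.089, 0.144) and the machine's yaw is about 9°. I'll move above the handle with the fingers part closed.

```bash
python3 -m pendant '[[[40,-45,0,0,0,-4,0.38],[80,-90,0,0,0,-8,0.38],[120,-135,0,0,0,-12,0.38],[160,-180,0,0,0,-16,0.38],[200,-225,0,0,0,-20,0.38],[240,-275,0,0,0,-24,0.38],[260,-325,0,0,0,-28,0.38],[275,-380,0,0,0,-32,0.38],[285,-435,0,0,0,-37,0.38],[294,-490,0,0,0,-42,0.38],[294,-545,0,0,0,-47,0.38],[294,-600,0,0,0,-52,0.38],[294,-650,0,0,0,-57,0.38],[294,-690,0,0,0,-60.5,0.38],[294,-699,0,0,0,-60.5,0.38],[294,-699,-30,0,0,-60.5,0.38],[294,-699,-30,0,0,-60.5,0.38]]]' 40
python3 - <<'E'
from h import *
from bench import arm
ims=[]
for n,w in(("scene",(220,110,380,250)),("top",(330,190,490,330))):
    c=arm.camera(n);pickle.dump(c,open(n+"1.pkl","wb"));x0,y0,x1,y1=w
    ims.append(cv2.resize(c["color"][y0:y1,x0:x1],None,fx=2.5,fy=2.5))
cv2.imwrite("pics/a1.png",np.hstack(ims));print(arm.observe()["joint_pos"].round(2))
E
```

```text
time_s: 2.22
tcp_pos: [0.5173, -0.0872, 0.3727]
orientation: [-0.003, 0.646, 0.763, -0.001]
ft_force: [0.0, 0.7, 0.2]
finger_gap: 0.0327
grasp_force: 0.0
[-0.1   0.47  0.33  1.83 -0.19  0.87  0.49]
```

View pics/a1.png

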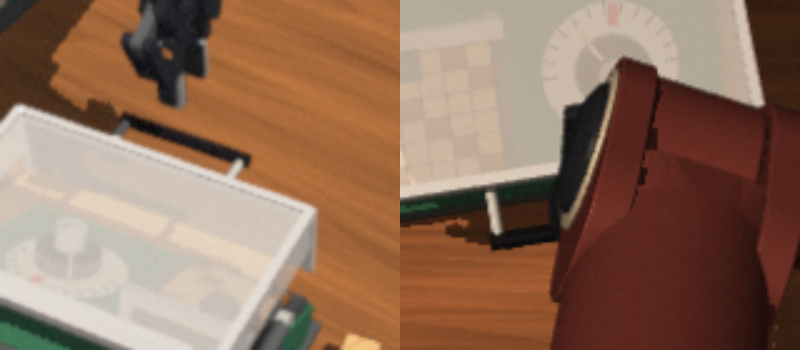

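The gripper is above the handle, its fingers lined up across the bar. Next: descend and grip.

```bash
python3 -m pendant '[[[0,0,-30,0,0,0,0.38],[0,0,-55,0,0,0,0.38],[0,0,-70,0,0,0,0.38],[0,0,-80,0,0,0,0.38],[0,0,-80,0,0,0,0.38],[0,0,-80,0,0,0,0],[0,0,-80,0,0,0,0],[0,0,-80,0,0,0,0],[0,0,-80,0,0,0,0]]]' 50
python3 - <<'E'
import numpy as np
h=np.array([.732,-.054,.150]);ux=np.array([np.cos(np.radians(9.3)),np.sin(np.radians(9.3))])
for th in np.arange(0,1.46,.15):
    a=th-.028;print(round(th,2),np.round(1000*np.r_[217*(np.cos(.028)-np.cos(a))*ux/1e3,(.006+.217*np.sin(a))]))
E
```

```text
time_s: 3.45
tcp_pos: [0.5181, -0.089, 0.2955]
orientation: [0.0, 0.647, 0.762, 0.0]
ft_force: [-0.7, -0.4, 6.0]
finger_gap: 0.0104
grasp_force: 48.8
0.0 [ 0.  0. -0.]
0.15 [ 2.  0. 32.]
0.3 [ 8.  1. 64.]
0.45 [19.  3. 95.]
0.6 [ 34.   6. 123.]
0.75 [ 53.   9. 149.]
0.9 [ 76.  12. 172.]
1.05 [102.  17. 191.]
1.2 [131.  21. 206.]
1.35 [161.  26. 216.]
```

```bash
python3 -m pendant '[[[-4,-1,16,0.3,-2,0,0],[-8,-2,32,0.6,-3.9,0,0],[-11,-2,47,1,-5.9,0,0],[-13,-2,62,1.3,-7.9,0,0],[-13,-2,77,1.6,-9.9,0,0],[-12,-2,92,1.9,-11.8,0,0],[-10,-2,105,2.2,-13.8,0,0],[-7,-1,117,2.6,-15.8,0,0],[-7,-1,117,2.6,-15.8,0,0]]]'
```

```text
time_s: 4.58
tcp_pos: [0.5078, -0.0914, 0.413]
orientation: [0.088, 0.642, 0.755, 0.105]
ft_force: [-13.2, -3.7, 4.3]
finger_gap: 0.0104
grasp_force: 48.8
```

```bash
python3 -m pendant '[[[4,1,12,0.3,-2,0,0],[9,2,23,0.6,-3.9,0,0],[15,3,33,1,-5.9,0,0],[22,3,42,1.3,-7.9,0,0],[30,5,50,1.6,-9.9,0,0],[39,7,56,1.9,-11.8,0,0],[51,8,63,2.1,-12.8,0,0],[63,10,69,2.2,-13.8,0,0],[78,12,75,2.2,-13.8,0,0],[93,15,79,2.2,-13.8,0,0],[93,15,79,2.2,-13.8,0,0]]]'
python3 - <<'E'
from h import *
from bench import arm
ims=[]
for n in("scene","top"):
    c=arm.camera(n);pickle.dump(c,open(n+"2.pkl","wb"))
    ims.append(cv2.resize(c["color"],(400,300)))
cv2.imwrite("pics/a2.png",np.hstack(ims));print(arm.observe()["joint_pos"].round(2))
E
```

```text
time_s: 5.95
tcp_pos: [0.6064, -0.076, 0.4929]
orientation: [0.172, 0.625, 0.735, 0.198]
ft_force: [1.8, -4.8, 3.1]
finger_gap: 0.01
grasp_force: 54.4
[-0.03  0.39  0.21  1.62 -0.39  0.65  0.56]
```

View pics/a2.png

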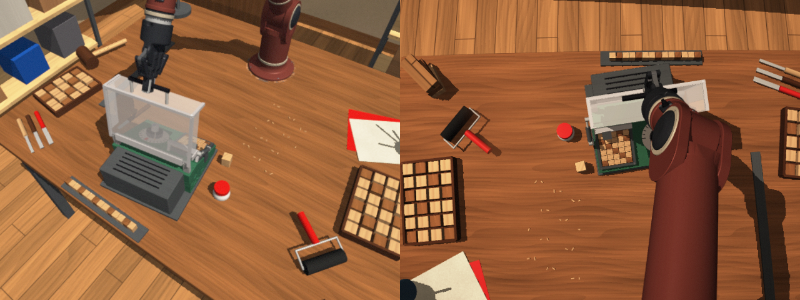

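The hood is held nearly at its stop. Releasing it, backing out along the tool, then clearing the view.

```bash
python3 -m pendant '[[[0,0,0,0,0,0,0.4],[0,0,0,0,0,0,0.4],[0,0,0,0,0,0,0.4],[-15,-2,26,0,0,0,0.4],[-30,-5,52,0,0,0,0.4],[-60,0,60,0,0,0,0.4],[-100,30,60,0,0,0,0.6],[-140,70,40,0,0,0,0.8],[-150,120,20,0,0,0,1],[-150,170,0,0,0,0,1],[-150,220,0,0,0,0,1],[-150,270,0,0,0,0,1],[-150,310,0,0,0,0,1],[-150,310,0,0,0,0,1]]]'
python3 - <<'E'
from h import *
from bench import arm
c=arm.camera("top");pickle.dump(c,open("top3.pkl","wb"));s=arm.camera("scene");pickle.dump(s,open("scene3.pkl","wb"))
a=cv2.resize(c["color"][120:290,290:490],(500,425),interpolation=cv2.INTER_CUBIC)
b=cv2.resize(s["color"][100:340,150:400],(300,288))
b=np.vstack([b,np.zeros((425-288,300,3),np.uint8)])
cv2.imwrite("pics/a3.png",np.hstack([a,b]))
E
```

```text
time_s: 7.8
tcp_pos: [0.4522, 0.2397, 0.4896]
orientation: [0.166, 0.622, 0.74, 0.196]
ft_force: [0.0, -0.5, 0.1]
finger_gap: 0.0857
grasp_force: 0.0
```

View pics/a3.png

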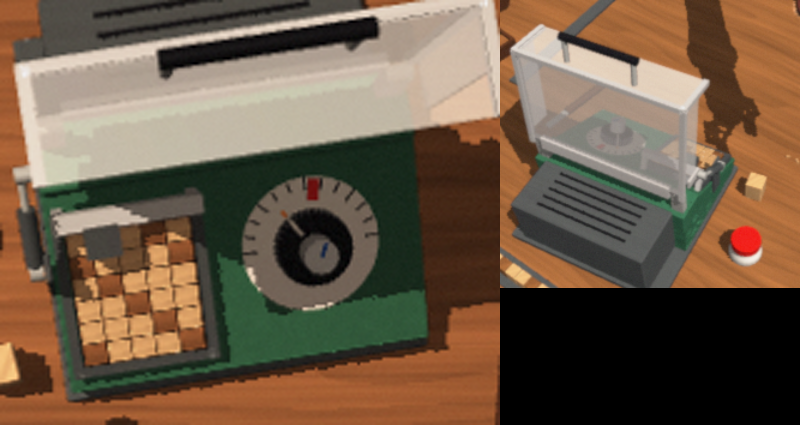

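The hood stands open by itself. In the crop, the dial centre is at about (311,243), the red rider at (313,188) and the orange pointer at (285,215). The next script measures them on the panel plane.

```bash
cat > dial.py <<'E'
from h import *
psi=np.radians(9.3);ux=np.array([np.cos(psi),np.sin(psi),0]);uy=np.array([-np.sin(psi),np.cos(psi),0]);O=np.array([.648,-.068,0])
b=np.radians(25);N=-np.sin(b)*ux+np.cos(b)*np.array([0,0,1]);S=np.cos(b)*ux+np.sin(b)*np.array([0,0,1])
P0=O-.097*ux+np.array([0,0,.037])
def meas(c,cen=None):
    im=c["color"];hsv=cv2.cvtColor(im,cv2.COLOR_BGR2HSV)
    w=np.zeros(im.shape[:2],np.uint8);w[180:255,380:450]=255
    def pl(uv,h): return onplane(c,uv,N,N@P0+h)
    # scale: pale, low saturation
    m=((hsv[...,1]<75)&(hsv[...,2]>75)).astype(np.uint8)*255&w
    cs=cv2.findContours(m,cv2.RETR_EXTERNAL,cv2.CHAIN_APPROX_NONE)[0];k=cv2.convexHull(max(cs,key=cv2.contourArea))
    q=pl(k.reshape(-1,2),.001);xy=np.c_[(q-P0)@S,(q-P0)@uy]
    (cx,cy),r=cv2.minEnclosingCircle((xy*1000).astype(np.float32));A=np.c_[2*xy,np.ones(len(xy))];s=np.linalg.lstsq(A,(xy**2).sum(1),rcond=None)[0]
    print("scale circle",cx,cy,r,"lsq",s[:2]*1000,"r",1000*np.sqrt(s[2]+s[0]**2+s[1]**2))
    if cen is None: cen=s[:2]
    h=hsv[...,0].astype(int);
    for n,mm,z in(("rider",((h<5)|(h>174))&(hsv[...,1]>150)&(hsv[...,2]>60),.003),("pointer",(h>6)&(h<18)&(hsv[...,1]>95)&(hsv[...,2]>60),.002),("blue",(h>100)&(h<130)&(hsv[...,1]>80),.041)):
        mm=mm&(w>0);ys,xs=np.where(mm)
        if len(xs)==0: print(n,"none");continue
        q=pl(np.c_[xs,ys],z);x=(q-P0)@S-cen[0];y=(q-P0)@uy-cen[1];rr=np.hypot(x,y)
        ok=(rr<.055)&(rr>.024) if n!="blue" else rr<.016
        print(n,ok.sum(),"ang",np.arctan2(-y[ok].mean(),x[ok].mean()),"r",1000*rr[ok].mean(), "rmin",1000*rr[ok].min() if ok.any() else 0)
    D=P0+cen[0]*S+cen[1]*uy;print("dial centre on panel",D,"axis",N)
    return D
E
python3 - <<'E'
from dial import *
from dial import meas
meas(pickle.load(open("top3.pkl","rb")))
E
```

```text
scale circle 88.50624084472656 -55.93942642211914 52.750850677490234 lsq [ 88.94199945 -55.66129865] r 51.972543010136896
rider 34 ang 0.14678256505345558 r 42.490482474070774 rmin 35.57195919229812
pointer 9 ang -0.34481423366559083 r 34.94470808322569 rmin 29.588963794563643
blue 8 ang 0.3670468331610995 r 6.86949757979188 rmin 1.8394548437518712
dial centre on panel [ 0.64081936 -0.12557855  0.07458851] axis [-0.41706325 -0.06829673  0.90630779]
```

Run:
```python
from dial import *
c=pickle.load(open("top3.pkl","rb"));hsv=cv2.cvtColor(c["color"],cv2.COLOR_BGR2HSV)
D=np.array([.64082,-.12558,.07459])
for y in range(196,212):
  for x in range(396,414):
    h,s,v=hsv[y,x]
    q=onplane(c,[(x,y)],N,N@P0+.002)[0]-D;X,Y=q@S,q@uy;r=np.hypot(X,Y)*1000
    if 26<r<52 and s>85 and v>50: print((x,y),c["color"][y,x],(h,s,v),"r%.1f ang%.2f"%(r,np.arctan2(-Y,X)))
# ring line (bright pixels on black ring), top height 19 mm
for y in range(195,225):
  for x in range(396,420):
    q=onplane(c,[(x,y)],N,N@P0+.019)[0]-D-.019*N;X,Y=q@S,q@uy;r=np.hypot(X,Y)*1000
    if 15<r<26 and hsv[y,x,2]>95 and x<412: print("line",(x,y),hsv[y,x],"r%.1f ang%.2f"%(r,np.arctan2(-Y,X)))
```

```text
(413, 196) [ 22  26 106] (np.uint8(1), np.uint8(202), np.uint8(106)) r41.2 ang0.08
(413, 197) [ 22  25 105] (np.uint8(1), np.uint8(202), np.uint8(105)) r39.3 ang0.08
(412, 198) [ 66  76 102] (np.uint8(8), np.uint8(90), np.uint8(102)) r37.7 ang0.02
(413, 198) [ 21  23 104] (np.uint8(1), np.uint8(204), np.uint8(104)) r37.4 ang0.07
(412, 199) [ 66  77 103] (np.uint8(9), np.uint8(92), np.uint8(103)) r35.8 ang0.02
(413, 199) [ 22  24 105] (np.uint8(1), np.uint8(202), np.uint8(105)) r35.5 ang0.07
(402, 204) [ 62  85 117] (np.uint8(13), np.uint8(120), np.uint8(117)) r35.1 ang-0.57
(403, 204) [ 50  75 120] (np.uint8(11), np.uint8(149), np.uint8(120)) r33.8 ang-0.53
(402, 205) [ 54  79 116] (np.uint8(12), np.uint8(136), np.uint8(116)) r33.6 ang-0.61
(403, 205) [ 29  61 123] (np.uint8(10), np.uint8(195), np.uint8(123)) r32.3 ang-0.56
(404, 205) [ 52  77 117] (np.uint8(12), np.uint8(142), np.uint8(117)) r31.1 ang-0.52
(403, 206) [ 49  75 120] (np.uint8(11), np.uint8(151), np.uint8(120)) r30.9 ang-0.60
(404, 206) [ 40  65 109] (np.uint8(11), np.uint8(161), np.uint8(109)) r29.6 ang-0.56
line (407, 210) [ 15  61 109] r25.4 ang-0.58
line (408, 210) [ 14  67 103] r24.2 ang-0.53
line (408, 211) [ 14  60 110] r22.7 ang-0.58
line (409, 212) [ 14  59 104] r20.0 ang-0.57
line (410, 213) [ 14  59 103] r17.2 ang-0.56
```

```bash
cat > tgt.py <<'E'
from dial import *
from bench import arm
from scipy.spatial.transform import Rotation as Ro
D=np.array([.64082,-.12558,.07459])
def rel(phi,h):
    o=arm.observe();q=o["orientation"];R=Ro.from_quat(np.r_[q[1:],q[0]]);p=np.radians(phi)
    y=np.cos(p)*S-np.sin(p)*uy;z=-N
    best=min((Ro.from_matrix(np.c_[np.cross(s*y,z),s*y,z])*R.inv() for s in(1,-1)),key=lambda r:r.magnitude())
    print("shift",(1000*(D+h*N-o["tcp_pos"])).round(1),"rot",best.as_rotvec(True).round(1),"J",o["joint_pos"].round(2))
    yt=R.as_matrix()[:,1];print("tool y angle",np.degrees(np.arctan2(-yt@uy,yt@S)).round(1))
E
python3 - <<'E'
from tgt import *
rel(70,.244);rel(110,.244)
E
```

```text
shift [  85.8 -377.4 -194.2] rot [ 31.3   9.3 -62.3] J [-0.76  0.23  0.24  1.87  0.25  0.57 -0.55]
tool y angle -0.2
shift [  85.8 -377.4 -194.2] rot [-32.4  -1.   62.1] J [-0.76  0.23  0.24  1.87  0.25  0.57 -0.55]
tool y angle -0.2
```

```bash
python3 -m pendant '[[[0,-50,0,4,1.2,-8,1],[0,-100,0,8,2.4,-16,1],[0,-150,0,12,3.6,-24,1],[0,-200,-20,16,4.8,-32,1],[0,-250,-40,20,6,-40,1],[0,-300,-60,24,7.2,-48,1],[0,-340,-80,28,8.4,-56,1],[0,-377,-100,31.3,9.3,-62.3,1],[30,-377,-130,31.3,9.3,-62.3,1],[60,-377,-160,31.3,9.3,-62.3,1],[86,-377,-194,31.3,9.3,-62.3,1],[86,-377,-194,31.3,9.3,-62.3,1],[86,-377,-194,31.3,9.3,-62.3,1]]]'
python3 - <<'E'
from tgt import *
rel(70,.174)
ims=[]
for n,w in(("scene",(180,90,340,250)),("top",(330,130,490,290))):
    c=arm.camera(n);pickle.dump(c,open(n+"4.pkl","wb"));x0,y0,x1,y1=w
    ims.append(cv2.resize(c["color"][y0:y1,x0:x1],(400,400)))
cv2.imwrite("pics/a4.png",np.hstack(ims))
E
```

```text
time_s: 9.52
tcp_pos: [0.5389, -0.1431, 0.2973]
orientation: [0.022, 0.945, 0.244, 0.216]
ft_force: [-1.0, -0.5, 0.1]
finger_gap: 0.0856
grasp_force: 0.0
shift [ 29.4   5.6 -65. ] rot [0.1 0.1 0.3] J [ 0.19  0.56  0.11  1.97 -0.86  0.31 -0.  ]
tool y angle 70.2
```

View pics/a4.png

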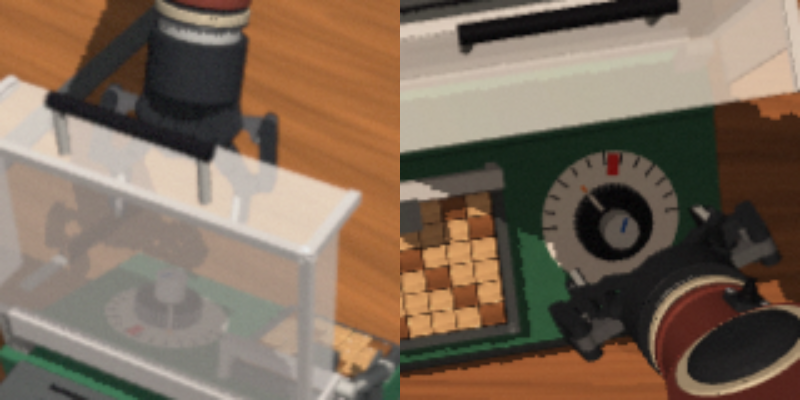

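The gripper hovers on the dial axis with its fingers left and right of the ring. Descending.

```bash
python3 -m pendant '[[[10,2,-22,0,0,0,1],[20,4,-44,0,0,0,1],[29,6,-65,0,0,0,1],[29,6,-65,0,0,0,1],[29,6,-65,0,0,0,1]]]'
python3 - <<'E'
from tgt import *
rel(70,.174)
ims=[]
for n,w in(("scene",(180,130,300,250)),("top",(350,150,470,270))):
    c=arm.camera(n);pickle.dump(c,open(n+"5.pkl","wb"));x0,y0,x1,y1=w
    ims.append(cv2.resize(c["color"][y0:y1,x0:x1],(400,400)))
cv2.imwrite("pics/a5.png",np.hstack(ims))
E
```

```text
time_s: 10.25
tcp_pos: [0.5687, -0.1362, 0.2332]
orientation: [0.022, 0.945, 0.245, 0.217]
ft_force: [-0.4, 1.4, 0.6]
finger_gap: 0.0853
grasp_force: 0.0
shift [-0.5 -1.2 -0.9] rot [0.1 0.2 0.2] J [ 0.26  0.69 -0.04  1.94 -0.95  0.17  0.09]
tool y angle 70.1
```

View pics/a5.png

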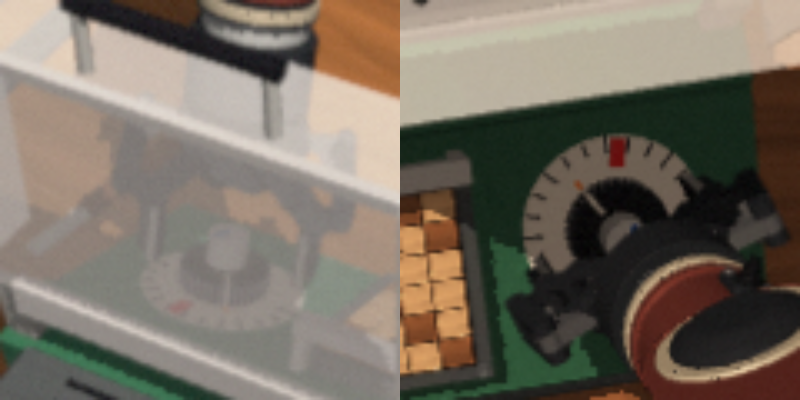

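The fingers straddle the ring, one at each side, with the knob between them. Closing gently.

```bash
python3 -m pendant '[[[0,-1,-1,0,0,0,0.75],[0,-1,-1,0,0,0,0.75],[0,-1,-1,0,0,0,0.6],[0,-1,-1,0,0,0,0.5],[0,-1,-1,0,0,0,0.4],[0,-1,-1,0,0,0,0.4]]]' 25
python3 - <<'E'
from tgt import *
rel(70,.174);c=arm.camera("top");meas(c,np.array([.08894,-.05566]))
E
```

```text
time_s: 11.1
tcp_pos: [0.569, -0.1373, 0.2312]
orientation: [0.022, 0.945, 0.245, 0.217]
ft_force: [-3.7, -1.1, 5.5]
finger_gap: 0.055
grasp_force: 26.0
shift [-0.7 -0.1  1.1] rot [0.1 0.2 0.2] J [ 0.27  0.7  -0.04  1.94 -0.95  0.16  0.09]
tool y angle 70.1
scale circle 90.70436096191406 -54.69645309448242 51.90128707885742 lsq [ 92.12571449 -55.48498072] r 49.51559940023958
rider 91 ang 2.1092084843963583 r 47.978209771565716 rmin 35.574151496917246
pointer 25 ang 2.3060522062894044 r 42.810502704094546 rmin 29.589971260003864
blue 3 ang 0.3592793714393887 r 9.207649997240953 rmin 7.195635080887891
dial centre on panel [ 0.64081736 -0.12557756  0.07458767] axis [-0.41706325 -0.06829673  0.90630779]
```

```bash
python3 -m pendant '[[[0,0,0,2.5,0.4,-5.4,0.4],[0,0,0,5,0.8,-10.9,0.4],[0,0,0,7.5,1.2,-16.3,0.4],[0,0,0,10,1.6,-21.8,0.4],[0,0,0,12.5,2,-27.2,0.4],[0,0,0,15,2.4,-32.6,0.4],[0,0,0,17,2.8,-37,0.4],[0,0,0,17,2.8,-37,0.4],[0,0,0,17,2.8,-37,0.4]]]' 25
python3 - <<'E'
from tgt import *
rel(110.8,.174);c=arm.camera("top");hsv=cv2.cvtColor(c["color"],cv2.COLOR_BGR2HSV)
for y in range(190,212):
  for x in range(396,430):
    h,s,v=hsv[y,x]
    q=onplane(c,[(x,y)],N,N@P0+.002)[0]-D;X,Y=q@S,q@uy;r=np.hypot(X,Y)*1000
    if 28<r<45 and s>85 and v>60: print((x,y),(h,s,v).__repr__().replace("np.uint8",""),"r%.1f ang%.2f"%(r,np.arctan2(-Y,X)))
cv2.imwrite("pics/a6.png",cv2.resize(c["color"][160:260,360:460],(500,500),interpolation=cv2.INTER_CUBIC))
E
```

```text
time_s: 12.28
tcp_pos: [0.5692, -0.1369, 0.2314]
orientation: [-0.055, 0.971, -0.1, 0.21]
ft_force: [-2.2, -0.7, 5.9]
finger_gap: 0.055
grasp_force: 26.2
shift [-0.9 -0.6  0.9] rot [0.1 0.1 0.3] J [ 0.16  0.7   0.12  1.94 -1.21  0.25 -0.39]
tool y angle 111.0
(414, 194) ((0), (224), (98)) r44.9 ang0.12
(415, 194) ((0), (213), (104)) r44.8 ang0.16
(416, 194) ((0), (225), (102)) r44.8 ang0.21
(417, 194) ((1), (171), (76)) r44.9 ang0.25
(413, 195) ((1), (213), (96)) r43.1 ang0.08
(414, 195) ((1), (218), (102)) r43.0 ang0.12
(415, 195) ((0), (215), (101)) r42.9 ang0.17
(416, 195) ((0), (229), (99)) r43.0 ang0.21
(417, 195) ((4), (136), (79)) r43.1 ang0.25
(413, 196) ((1), (197), (101)) r41.2 ang0.08
(414, 196) ((1), (229), (98)) r41.1 ang0.12
(415, 196) ((0), (222), (100)) r41.0 ang0.17
(416, 196) ((0), (217), (101)) r41.1 ang0.22
(417, 196) ((6), (111), (99)) r41.2 ang0.26
(413, 197) ((1), (199), (101)) r39.3 ang0.08
(414, 197) ((1), (216), (104)) r39.2 ang0.12
(415, 197) ((1), (220), (102)) r39.1 ang0.17
(416, 197) ((1), (218), (102)) r39.2 ang0.22
(417, 197) ((5), (107), (105)) r39.3 
[... 205 characters left out ...]
220), (101)) r37.3 ang0.23
(417, 198) ((6), (110), (109)) r37.4 ang0.28
(412, 199) ((9), (89), (97)) r35.8 ang0.02
(413, 199) ((1), (207), (100)) r35.5 ang0.07
(414, 199) ((4), (219), (107)) r35.4 ang0.13
(415, 199) ((2), (220), (103)) r35.3 ang0.18
(416, 199) ((1), (227), (100)) r35.4 ang0.23
(417, 199) ((7), (114), (107)) r35.6 ang0.28
(413, 200) ((9), (86), (107)) r33.6 ang0.07
(414, 200) ((8), (198), (108)) r33.5 ang0.13
(415, 200) ((9), (199), (113)) r33.5 ang0.18
(416, 200) ((8), (94), (106)) r33.5 ang0.24
(414, 201) ((10), (195), (107)) r31.6 ang0.13
(415, 201) ((11), (191), (116)) r31.6 ang0.19
(414, 202) ((10), (153), (95)) r29.7 ang0.13
(415, 202) ((11), (169), (101)) r29.6 ang0.19
```

View pics/a6.png

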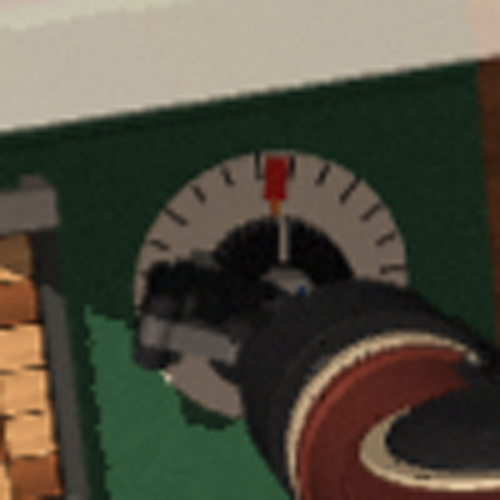

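The orange pointer (275,210) sits centred on the red rider (275,178). Releasing and backing out along the axis.

```bash
python3 -m pendant '[[[0,0,0,0,0,0,0.7],[0,0,0,0,0,0,1],[0,0,0,0,0,0,1],[0,0,0,0,0,0,1],[-10,-2,22,0,0,0,1],[-20,-3,44,0,0,0,1],[-30,-5,66,0,0,0,1],[-55,-5,110,0,0,0,1],[-90,0,150,0,0,0,1],[-120,50,170,0,0,0,1],[-130,110,180,0,0,0,1],[-130,170,180,0,0,0,1],[-130,230,180,0,0,0,1],[-130,290,180,0,0,0,1],[-130,340,180,0,0,0,1],[-130,340,180,0,0,0,1],[-130,340,180,0,0,0,1]]]'
python3 - <<'E'
from tgt import *
c=arm.camera("top")
cv2.imwrite("pics/a7.png",np.hstack([cv2.resize(c["color"][160:260,360:460],(400,400),interpolation=cv2.INTER_CUBIC),cv2.resize(c["color"][80:330,250:510],(400,400))]))
E
```

```text
time_s: 14.45
tcp_pos: [0.4387, 0.2026, 0.4105]
orientation: [-0.054, 0.971, -0.1, 0.209]
ft_force: [-0.2, -0.7, -0.1]
finger_gap: 0.0853
grasp_force: 0.0
```

View pics/a7.png

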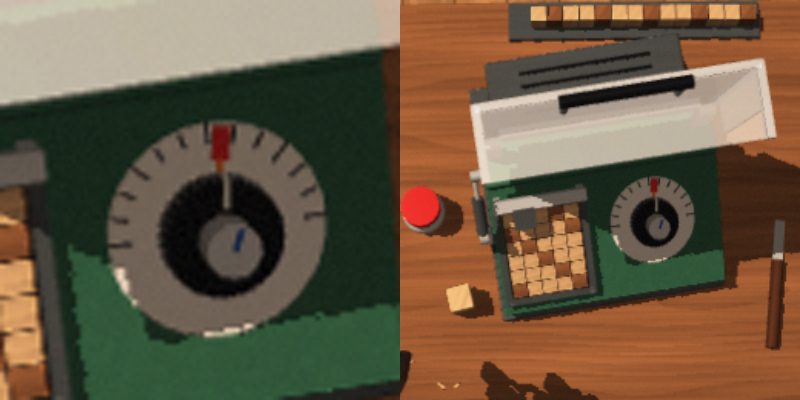

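The pointer is on the rider at (220,165), the blue line on the fine knob looks unchanged at (238,240), the hood is open and the bystanders are where they were. Handing in.

```bash
python3 -c "
from bench import arm
print(arm.sign_off())"
```

```text
the job is handed in; nothing more can be done
None
```

The job is handed in at about 14.5 s: the last pictures show the hood standing open by itself, the orange pointer centred on the red rider, and the fine knob, knife, jar and blank apparently unmoved, with the arm clear of everything; no verdict was returned.

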